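# Pin the heel jig and hold its cover ready for the screws

### The job

Get the heel jig ready for its screws: first take the steel pin from the wooden block, stand it fully down in the bore of the jig's tongue and let go of it. Then pick up the aluminium cover plate by its grip bar and hold it level about 20 mm above the jig, tongue over tongue, so that the pin stands up freely through the big hole and each of the four threaded holes shows completely through its cover hole. The cover must not touch the jig or the pin, and the program finishes while still holding it there, steady; leave the other things on the bench alone.

Things in the scene. Friction and masses are not known exactly. Their poses are not given: they have to be found in the camera images.
- jig: Fixed dark grey steel jig block, T-shaped seen from above, 30 mm high, top face level. Origin: centre of the underside of its main part, which measures 90 mm (its x) by 130 mm (its y). A tongue 58 mm wide (y) extends from the main part from x = 45 to x = 90 mm. Four threaded holes, 8 mm in diameter, open in the top face at x = +-27, y = +-46 mm. z up.
- jig_bore (a point): Centre of the mouth of the bore in the jig's tongue, on the top face, at x = 60, y = 0, z = 30 mm in the jig's frame. Bore 16.5 mm in diameter, 25 mm deep, closed below, mouth chamfered 1.5 mm. Axes parallel to the jig's.
- jig_thread_a (a point): Centre of the mouth of one threaded hole of the jig, at (-27, +46, 30) mm in the jig's frame.
- jig_thread_b (a point): Centre of the mouth of the diagonally opposite threaded hole, at (+27, -46, 30) mm in the jig's frame.
- pin_mid (a point): Middle of the loose steel locating pin: a plain round pin 14 mm in diameter, 80 mm long, z along its axis (40 mm to each end), foot chamfered 2 mm, about 90 g. At the start it stands upright in the wooden block with its top 92 mm above the bench. In the jig 55 mm of it stays above the jig's top face, so grip it in the upper part (about 18 mm above its middle).
- pin_block: Fixed wooden block 70 x 90 x 30 mm (its x, y, z), origin at the centre of the underside, with one hole at its centre, 16.5 mm in diameter and 18 mm deep, in which the pin stands loosely.
- cover: Loose light grey aluminium cover plate, T-shaped like the jig, 6 mm thick, about 0.3 kg, lying flat on the bench with its grip bar up. Origin: centre of the underside of its main part, 80 mm (x) by 120 mm (y). A tongue 48 mm wide (y) extends from x = 40 to x = 84 mm, with one big hole 28 mm in diameter centred at x = 60, y = 0. Four round holes 16 mm in diameter at x = +-27, y = +-46 mm. z up.
- cover_grip (a point): Centre of the cover's grip bar, at (9, 0, 33) mm in the cover's frame, above the cover's centre of mass. The bar is an upright rib, 50 mm long (x), 14 mm thick (y, the direction to pinch it in), from 6 to 60 mm above the plate's underside. Axes parallel to the cover's.
- cover_hole_a (a point): Centre of one screw hole of the cover, on the underside, at (-27, +46, 0) mm in the cover's frame; it belongs over jig_thread_a.
- cover_hole_b (a point): Centre of the diagonally opposite screw hole, on the underside, at (+27, -46, 0) mm in the cover's frame; it belongs over jig_thread_b.
- heel_a: Loose black rubber boot heel, D-shaped, 64 x 58 x 32 mm, lying beyond the jig: not to be moved. Origin on its underside.
- heel_b: A second such heel, not to be moved.
- hammer: Hammer lying on the far side of the bench, not to be moved.
- glue_can: Closed can, 84 mm in diameter and 110 mm tall, standing at the left, not to be moved. Origin at the centre of its underside.

How it is judged:
By the outcome, as a careful person would: the job done as asked, in the order asked, and still so for the second after the job is handed in, while the arm keeps its last pose, push and grip.
It also fails if it takes over 58 s, if anything falls off the work surface, if the arm or the gripper's body presses on something with over 40 N, if the wrist force passes 120 N, or if a joint passes its speed limit or range.

### The arm

A 7-joint arm with a two-finger parallel gripper is mounted at the origin on the work surface. World frame = base frame: x ahead of the robot, y to its left, z up, the work surface at z = 0. Lengths are in m, angles in rad, forces in N, time in s.
With the tool pointing down it reaches from about 0.425 to 0.825 m from the base axis. Payload 3.6 kg.
Tool frame: the origin (TCP) lies midway between the tips of the shut fingers; the grasp point (between the pads) lies 19 mm behind it; z points along the fingers, y is the direction in which the jaws open and shut (so a half turn about z gives the same grasp; the last joint's range is limited). The gripper opens to 85 mm and grips with 20 to 120 N. Pads are 22 mm wide; open, the fingers measure 114 mm over their backs; the gripper's body (76 mm by 85 mm) begins 54 mm behind the grasp point. The pads swing forward as they close: fully open they stand 13 mm farther back than shut.
Start: joints at [1.169, 0.615, -0.013, 1.423, 0.008, 1.103, -0.04], TCP at [0.238, -0.605, 0.231] pointing down, gripper open.
Joint ranges: [-3.12, 3.12], [-0.3, 2.06], [-1.34, 1.32], [0.26, 2.42], [-1.36, 4.5], [0.01, 1.98], [-2.84, 2.84]. Speed limits (rad/s): [2.79, 2.79, 3.14, 3.14, 3.14, 3.14, 3.14].

### API

Orientations are given as a unit quaternion [x, y, z, w].
In Python, from plant import state, read_camera, sign_off, search_frame gives the robot as it stands.
- The arm moves only by the tool send_rows, never from a script. Its argument "moves" is a list of rows, each a list of 7 numbers: the closure in counts, from 0 (fully open) to 255 (shut), then the shift along the tool's x, y, z in mm, then the turn, a rotation vector about the tool's x, y, z in rad. In form: [[claw, x, y, z, ax, ay, az], ...]. A call has 1 to 12 rows; each row is the pose to reach, as a shift and turn from the pose measured when the call began, along the tool's axes at that moment; what a row does not reach only later rows make up. A row lasts 1/12 s, in which the tool goes at most 41.7 mm and 7.16 degrees, less where a joint would pass 70% of its speed; a pose out of reach is approached as far as the arm can. A call with a gripper value outside its range is refused whole. The fingers move at their own pace and stop on an object; "squeeze" is the grip in N (left out, the last holds). Time passes only in rows, so rows that repeat a pose let the fingers close. It gives the time, the measured TCP pose, the force and the opening at its end, in the units of the state.
- state(): the state, without advancing time (a new reading comes with each control period).
- read_camera(name): name is "side" or "top" or "wrist"; returns a dict with "frame" (400x640x3 uint8, red, green, blue), "K" (3x3 intrinsics, pixels), "pose" (4x4, takes a point from camera to world coordinates); the wrist camera has in their place "tool_from_camera" (4x4, takes a point from camera to tool coordinates, whose origin is the TCP and whose axes are the flange's). Camera axes: x right, y up, looking along -z (the intrinsics and any distortion apply to the point x, -y, -z); pixel columns grow to the right and rows downward; lengths in m; the calibration is good to about 2 mm. A picture is of the moment at which its call begins: read the wrist's pose just before it. There is no depth.
- sign_off(): hands the job in, once; it reports no verdict.
Trained networks look in a picture, given as the dict that the camera call returned (one of the last four; its "shot" number tells which), for a name from the list of things; names that differ only in an ending like _2 or _b are one class to them, and where a whole thing is asked for, a point or a joint stands for the part that bears it (a point fixed in the world has none). Each returns a list of dicts, best first, with "confidence" (0 to 1); they miss things now and then, are a little off and sometimes report something else, mostly with a low value. They report only what shows in the picture. A call takes as long as a camera call.
- search_frame(picture, thing): "position" ([column, row] in pixels, amid what is visible of it).
The state is a dict: "time": time; "q": joint angles; "joint_velocities": joint speeds; "joint_torque": joint torques, N m; "eef_pos": TCP position; "eef_rot": TCP orientation; "wrist_force": force on the tool from outside, world axes, zero at the start; "moment": the same for the moment, N m; "width": finger opening in m.
Only numpy, scipy, OpenCV 4.12 (cv2) and the standard library are available. Lean on these libraries where they do the work, as an engineer would, in place of code of your own. Each camera call takes 0.05 s, during which the arm holds its last target.

## Working session

There is one attempt and no reset: what is moved stays moved. The work goes in short steps, Python scripts to look and compute and a tool call to move; the robot and the scene stay as the last step left them, time stands still between calls to the robot, and variables do not carry over. Pictures are saved under pics/ and viewed, and the job is handed in when it is done.

Besides the shell and the picture viewer there is one more tool, called after ">>>" as a command line: name --pt "numbers of a row" for each row, then --argument value for the rest. send_rows: Moves the arm, as the interface text tells. Its arguments: {"type":"object","properties":{"moves":{"type":"array"},"squeeze":{"type":"number"}},"required":["moves"]}

```bash
mkdir -p pics; ls
python3 - <<'E'
from plant import *
import cv2,pickle
s=state(); print({k:s[k] for k in('time','eef_pos','eef_rot','wrist_force','width')})
for n in('side','top','wrist'):
    p=read_camera(n); cv2.imwrite(f'pics/{n}0.png',p['frame'][:,:,::-1]); pickle.dump(p,open(f'pics/{n}0.pkl','wb'))
    print(n,p['K'].tolist() if hasattr(p['K'],'tolist') else p['K'],[k for k in p]); print(p.get('pose',p.get('tool_from_camera')))
    for t in ['jig','jig_bore','jig_thread_a','pin_mid','pin_block','cover','cover_grip','cover_hole_a']:
        print(t,[(x['position'],round(x['confidence'],2)) for x in search_frame(p,t)])
print(state()['time'])
E
```

```text
pics
{'time': 0.0, 'eef_pos': array([ 0.23764484, -0.60417979,  0.23013279]), 'eef_rot': array([ 9.82485889e-01,  1.86332588e-01, -2.74797651e-04, -1.25234621e-03]), 'wrist_force': array([-0.06794117,  0.56367546,  0.2878091 ]), 'width': 0.08531053754456105}
side [[413.75767347966183, 0.0, 321.01535840078884], [0.0, 413.75767347966183, 189.03572514926236], [0.0, 0.0, 1.0]] ['frame', 'K', 'pose', 'shot']
[[-7.65098749e-01  3.68727757e-01 -5.27886110e-01 -8.06679369e-02]
 [-6.43912917e-01 -4.37813952e-01  6.27451272e-01  8.85041787e-01]
 [ 2.42796121e-04  8.19974869e-01  5.72399472e-01  7.84659543e-01]
 [ 0.00000000e+00  0.00000000e+00  0.00000000e+00  1.00000000e+00]]
jig [([336.8, 188.1], 0.94)]
jig_bore [([333.5, 188.0], 0.64)]
jig_thread_a [([336.5, 192.2], 0.74), ([252.7, 204.6], 0.62)]
pin_mid []
pin_block [([289.1, 238.3], 0.78), ([235.9, 291.3], 0.65), ([286.3, 178.0], 0.25)]
cover [([390.1, 154.8], 0.8)]
cover_grip [([395.5, 157.9], 0.71)]
cover_hole_a [([394.6, 156.0], 0.93)]
top [[371.13704047786285, 0.0, 320.4794055958051], [0.0, 371.13704047786285, 205.87697908446546], [0.
[... 373 characters left out ...]
], 0.6)]
pin_block [([251.4, 223.1], 0.68)]
cover [([440.5, 216.6], 0.87)]
cover_grip [([441.0, 214.0], 0.96)]
cover_hole_a [([436.6, 212.5], 0.57), ([251.0, 222.8], 0.36)]
wrist [[280.132274321153, 0.0, 316.6651736327172], [0.0, 280.132274321153, 197.47396445115908], [0.0, 0.0, 1.0]] ['frame', 'K', 'tool_from_camera', 'shot']
[[ 1.62941054e-03  9.64911587e-01  2.62569943e-01  6.56339376e-02]
 [ 9.99997370e-01 -1.99595220e-03  1.12926539e-03 -6.75586692e-04]
 [ 1.61371831e-03  2.62567413e-01 -9.64912301e-01 -1.42187409e-01]
 [ 0.00000000e+00  0.00000000e+00  0.00000000e+00  1.00000000e+00]]
jig []
jig_bore []
jig_thread_a []
pin_mid []
pin_block []
cover []
cover_grip []
cover_hole_a []
1.35
```

View pics/side0.png

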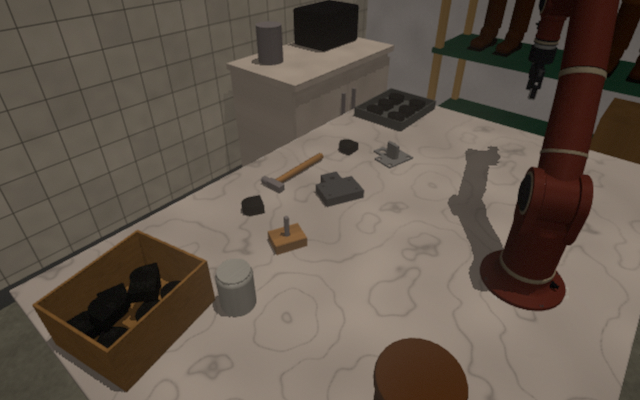

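View pics/top0.png

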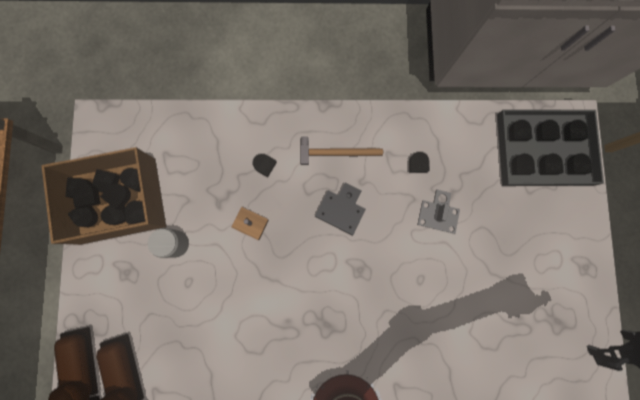

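View pics/wrist0.png

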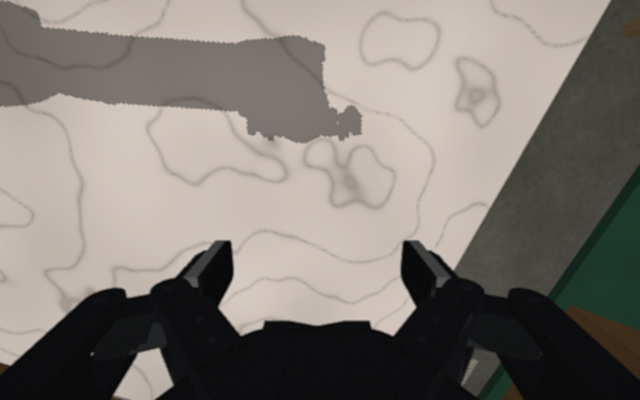

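Run:
```python
import cv2
a=cv2.imread('pics/top0.png')
cv2.imwrite('pics/top0z.png',cv2.resize(a[140:290,200:500],None,fx=2.66,fy=2.66,interpolation=cv2.INTER_CUBIC))
a=cv2.imread('pics/side0.png')
cv2.imwrite('pics/side0z.png',cv2.resize(a[90:320,180:480],None,fx=2.6,fy=2.6,interpolation=cv2.INTER_CUBIC))
```

```text
(no output)
```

View pics/top0z.png

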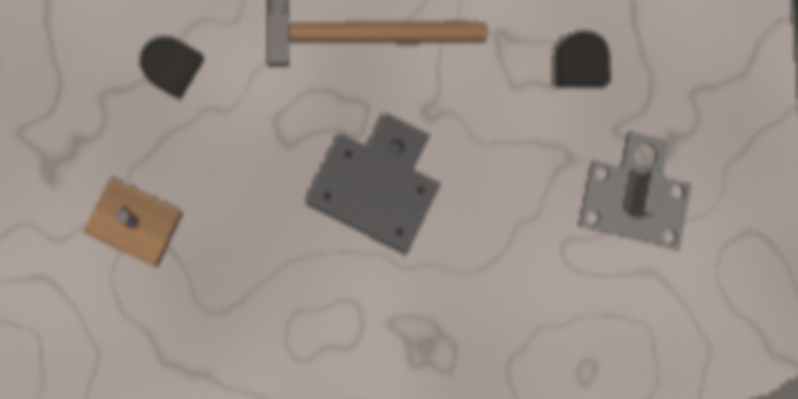

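View pics/side0z.png

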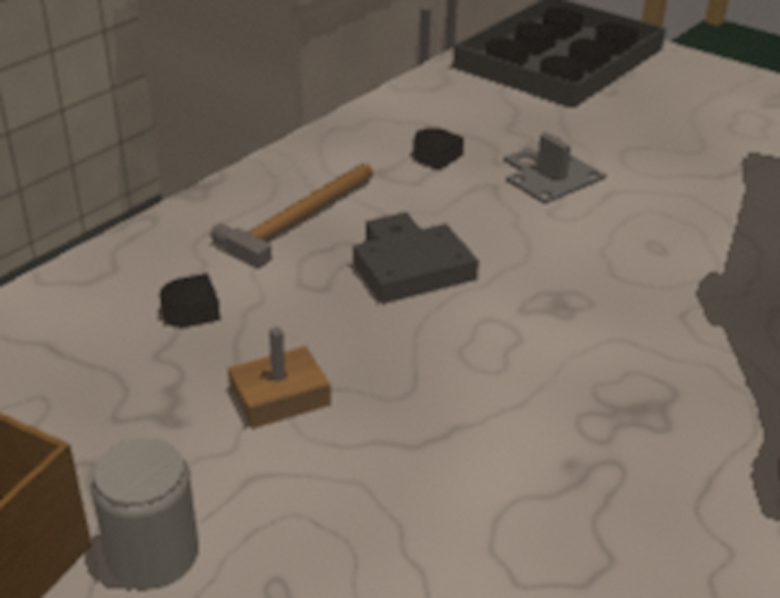

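```bash
cat > h.py <<'E'
import numpy as np,pickle,cv2
from scipy.spatial.transform import Rotation as R
from scipy.optimize import least_squares
def cam(p,eef=None):
    """returns K, T world_from_cam"""
    if 'pose' in p: return p['K'],np.array(p['pose'])
    T=np.eye(4);T[:3,:3]=R.from_quat(eef[1]).as_matrix();T[:3,3]=eef[0]
    return p['K'],T@np.array(p['tool_from_camera'])
def proj(K,T,P):
    P=np.atleast_2d(P); c=(P-T[:3,3])@T[:3,:3]; x=c[:,0]/-c[:,2];y=-c[:,1]/-c[:,2]
    return np.c_[K[0,0]*x+K[0,2],K[1,1]*y+K[1,2]]
def back(K,T,uv,z):
    uv=np.atleast_2d(uv); d=np.c_[(uv[:,0]-K[0,2])/K[0,0],-(uv[:,1]-K[1,2])/K[1,1],-np.ones(len(uv))]@T[:3,:3].T
    return T[:3,3]+d*((z-T[2,3])/d[:,2])[:,None]
def fit(K,T,model,uv,x0):
    """model Nx3 m; solve x,y,yaw"""
    m=np.array(model,float);uv=np.array(uv,float)
    def W(x):
        c,s=np.cos(x[2]),np.sin(x[2]); return np.c_[x[0]+c*m[:,0]-s*m[:,1],x[1]+s*m[:,0]+c*m[:,1],m[:,2]]
    r=least_squares(lambda x:(proj(K,T,W(x))-uv).ravel(),x0)
    return r.x,np.sqrt((r.fun**2).mean())
JIG=np.array([[27,46,30],[27,-46,30],[-27,46,30],[-27,-46,30],[60,0,30]])/1e3
COV=np.array([[27,46,6],[27,-46,6],[-27,46,6],[-27,-46,6],[60,0,6]])/1e3
BLK=np.array([[35,45,30],[35,-45,30],[-35,45,30],[-35,-45,30]])/1e3
E
python3 - <<'E'
from h import *
p=pickle.load(open('pics/top0.pkl','rb'));K,T=cam(p)
z=lambda l:np.array(l)/2.66+[200,140]
print('jig',fit(K,T,JIG,z([(347,155),(420,190),(327,196),(399,232),(397,147)]),[.6,0,0]))
print('cov',fit(K,T,COV,z([(602,173),(676,191),(591,218),(669,237),(643,157)]),[.6,-.25,0]))
b=z([(113,178),(182,212),(157,266),(84,231)])
B=back(K,T,b,.03);print('blk',B,B.mean(0))
print(np.linalg.norm(np.diff(B,axis=0),axis=1))
print('pin top',back(K,T,z([(120,210)]),.092))
E
```

```text
jig (array([ 0.57434664,  0.00736585, -0.47052556]), np.float64(0.1585956788453861))
cov (array([ 0.56131888, -0.30080327, -0.2415345 ]), np.float64(0.32297562276129765))
blk [[0.59344312 0.30360043 0.03      ]
 [0.554168   0.22506179 0.03      ]
 [0.49337169 0.25253185 0.03      ]
 [0.53334895 0.33505665 0.03      ]] [0.54358294 0.27906268 0.03      ]
[0.08781146 0.06671429 0.091698  ]
pin top [[0.55102793 0.28409484 0.092     ]]
```

>>> send_rows --pt "0 393 -161 30 0 0 0" --pt "0 393 -161 30 0 0 0" --pt "0 393 -161 30 0 0 0" --pt "0 393 -161 30 0 0 0" --pt "0 393 -161 30 0 0 0" --pt "0 393 -161 30 0 0 0" --pt "0 393 -161 30 0 0 0" --pt "0 393 -161 30 0 0 0" --pt "0 393 -161 30 0 0 0" --pt "0 393 -161 30 0 0 0" --pt "0 393 -161 30 0 0 0" --pt "0 393 -161 30 0 0 0" --squeeze 60

```text
time: 2.35
eef_pos: [0.5487, -0.3052, 0.2008]
eef_rot: [0.982, 0.191, 0.001, -0.002]
wrist_force: [-0.5, 0.3, 0.2]
width: 0.086
```

```bash
cat > look.py <<'E'
import sys
from plant import *
from h import *
def look(name,cams=('wrist',)):
    o=[]
    for c in cams:
        s=state(); p=read_camera(c); e=(s['eef_pos'],s['eef_rot'])
        pickle.dump((p,e),open(f'pics/{name}_{c}.pkl','wb')); cv2.imwrite(f'pics/{name}_{c}.png',p['frame'][:,:,::-1])
    s=state();yaw=2*np.arctan2(s['eef_rot'][1],s['eef_rot'][0])
    print('t',round(s['time'],2),'pos',s['eef_pos'].round(4),'rot',s['eef_rot'].round(4),'yaw',round(yaw,4),'F',s['wrist_force'].round(1),'w',round(s['width'],4),'q',s['q'].round(2))
if __name__=='__main__': look(sys.argv[1],sys.argv[2:] or ('wrist',))
E
python3 look.py v1
```

```text
t 2.4 pos [ 0.5461 -0.3089  0.201 ] rot [ 9.820e-01  1.886e-01  1.000e-04 -4.000e-04] yaw 0.3796 F [-0.5 -1.4 -0. ] w 0.0852 q [ 0.5   0.61 -0.03  1.53  0.02  1.   -0.73]
```

View pics/v1_wrist.png

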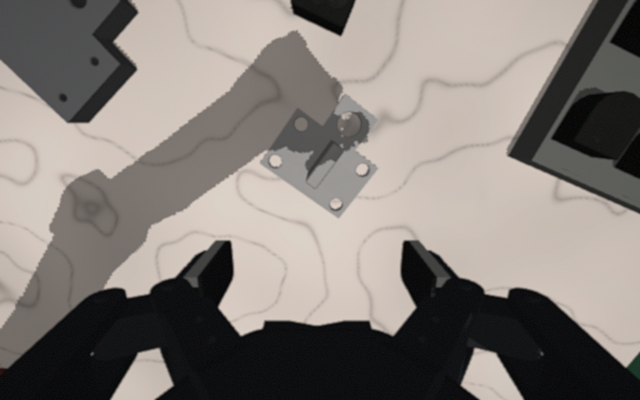

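Run:
```python
from h import *
p,e=pickle.load(open('pics/v1_wrist.pkl','rb'));K,T=cam(p,e)
print('cov',fit(K,T,COV,[(301,124),(362,169),(275,160),(336,203),(349,123)],[.56,-.3,-.24]))
print('jig partial',fit(K,T,JIG[[3]],[(63,97)],[.574,.007,-.47]),back(K,T,[(63,97)],.03), 'expect from top',)
a=cv2.imread('pics/v1_wrist.png')[80:230,240:400];cv2.imwrite('pics/v1z.png',cv2.resize(a,None,fx=4.5,fy=4,interpolation=cv2.INTER_CUBIC))
```

```text
cov (array([ 0.56347252, -0.30028774, -0.24037589]), np.float64(0.4985596924393397))
jig partial (array([ 0.57603102,  0.008367  , -0.47000292]), np.float64(1.2227240165350347e-07)) [[ 0.53112582 -0.02041708  0.03      ]] expect from top
```

View pics/v1z.png

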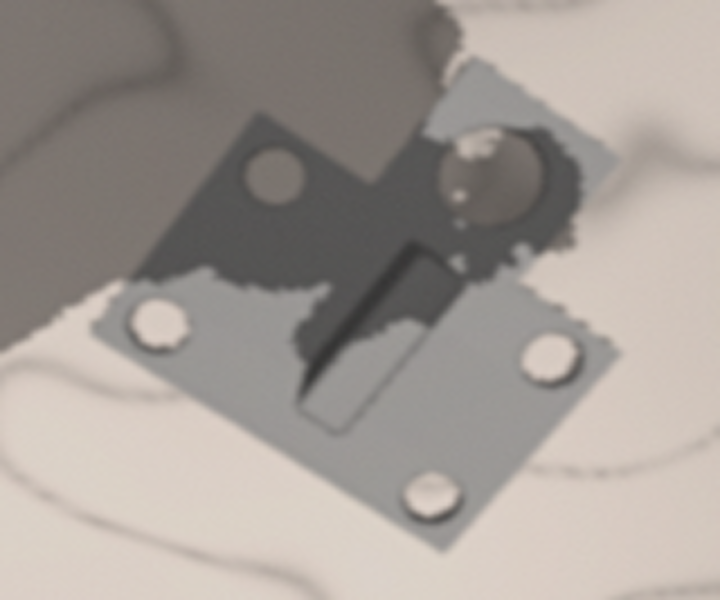

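>>> send_rows --pt "0 126 -277 0 0 0 0" --pt "0 126 -277 0 0 0 0" --pt "0 126 -277 0 0 0 0" --pt "0 126 -277 0 0 0 0" --pt "0 126 -277 0 0 0 0" --pt "0 126 -277 0 0 0 0" --pt "0 126 -277 0 0 0 0" --pt "0 126 -277 0 0 0 0" --pt "0 126 -277 0 0 0 0" --pt "0 126 -277 0 0 0 0" --pt "0 126 -277 0 0 0 0"

```text
time: 3.32
eef_pos: [0.5603, -0.0088, 0.2014]
eef_rot: [0.983, 0.186, -0.0, 0.001]
wrist_force: [0.3, -0.1, -0.2]
width: 0.0853
```

```bash
python3 look.py v2; python3 -c "
import cv2
a=cv2.imread('pics/v2_wrist.png')[0:240,160:480];cv2.imwrite('pics/v2z.png',cv2.resize(a,None,fx=2.5,fy=2.5,interpolation=cv2.INTER_CUBIC))"
```

```text
t 3.37 pos [ 0.5604 -0.0089  0.2014] rot [ 9.826e-01  1.859e-01 -1.000e-04  7.000e-04] yaw 0.3739 F [ 0.3 -0.   0.1] w 0.0853 q [ 0.    0.51 -0.04  1.73  0.02  0.91 -1.24]
```

View pics/v2z.png

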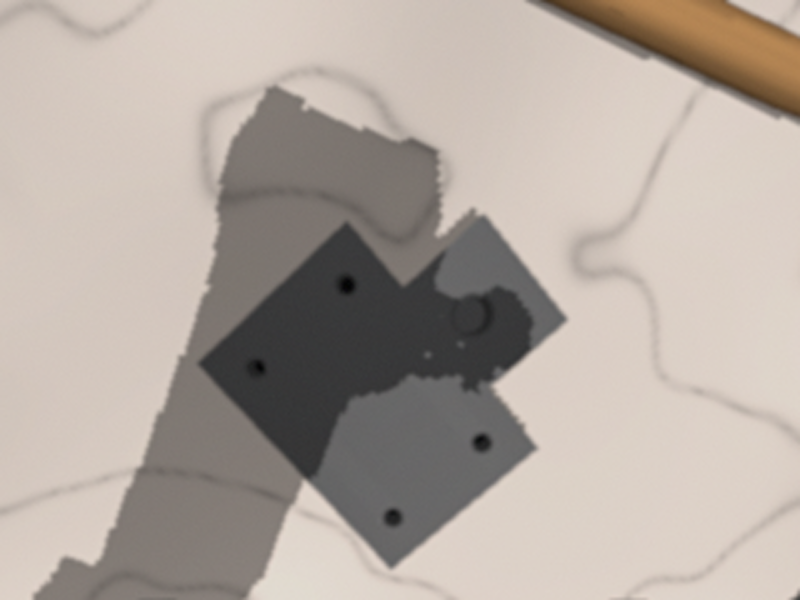

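>>> send_rows --pt "0 46 -255 0 0 0 0" --pt "0 46 -255 0 0 0 0" --pt "0 46 -255 0 0 0 0" --pt "0 46 -255 0 0 0 0" --pt "0 46 -255 0 0 0 0" --pt "0 46 -255 0 0 0 0" --pt "0 46 -255 0 0 0 0" --pt "0 46 -255 0 0 0 0" --pt "0 46 -255 0 0 0 0"

```text
time: 4.12
eef_pos: [0.511, 0.2427, 0.2009]
eef_rot: [0.983, 0.185, -0.0, 0.002]
wrist_force: [1.2, -1.4, -0.2]
width: 0.0855
```

```bash
python3 look.py v3
python3 - <<'E'
from h import *
a=cv2.imread('pics/v3_wrist.png')[20:240,200:440];cv2.imwrite('pics/v3z.png',cv2.resize(a,None,fx=2.7,fy=2.7,interpolation=cv2.INTER_CUBIC))
p,e=pickle.load(open('pics/v2_wrist.pkl','rb'));K,T=cam(p,e)
uv=np.array([(346,285),(482,442),(257,368),(393,517),(472,315)])/2.5+[160,0]
x,r=fit(K,T,JIG,uv,[.56,-.0,-.24]);print('jig',x,r,'bore',x[:2]+.06*np.array([np.cos(x[2]),np.sin(x[2])]))
p,e=pickle.load(open('pics/v1_wrist.pkl','rb'));K,T=cam(p,e)
print('cov',fit(K,T,COV,[(301.1,124.2),(362.4,170),(275.6,161.3),(336,204),(349.3,124.7)],[.56,-.3,-.24]))
E
```

```text
t 4.17 pos [0.5114 0.2416 0.2009] rot [ 9.830e-01  1.834e-01 -1.000e-04  2.100e-03] yaw 0.3689 F [ 0.1 -0.1 -0.2] w 0.0854 q [-0.45  0.52 -0.05  1.71  0.03  0.92 -1.72]
jig [ 0.57606751  0.0084901  -0.47138939] 0.29158410927706113 bore [ 0.6295238  -0.01875737]
cov (array([ 0.56246327, -0.30104002, -0.24310435]), np.float64(0.3265056873172002))
```

View pics/v3z.png

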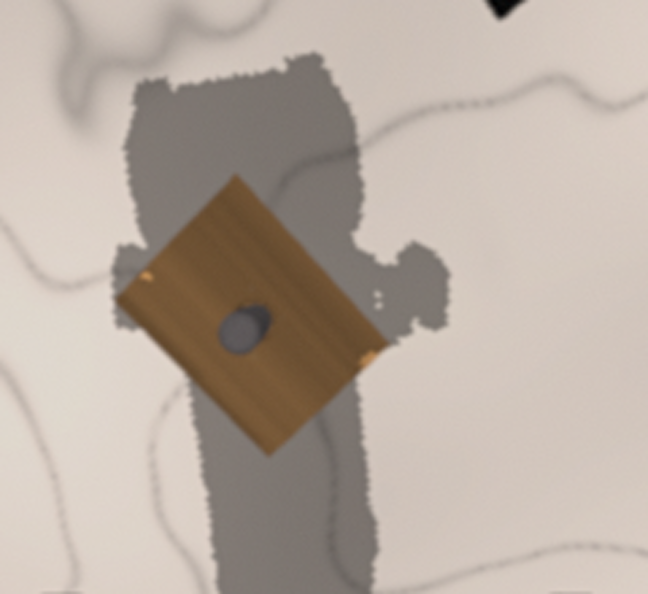

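Run:
```python
from h import *
p,e=pickle.load(open('pics/v3_wrist.pkl','rb'));K,T=cam(p,e)
z=lambda l:np.array(l)/2.7+[200,20]
B=back(K,T,z([(237,176),(118,299),(268,455),(388,344)]),.03);c=B.mean(0)
print('blk',B.round(4).tolist(),c);print(np.linalg.norm(np.diff(B,axis=0),axis=1))
print('top',back(K,T,z([(239,332)]),.092),'cam',T[:3,3])
for q in [c,c+[0,0,.062]]: print((proj(K,T,q)-[200,20])*2.7)
```

```text
blk [[0.5947, 0.3083, 0.03], [0.5337, 0.3372, 0.03], [0.4951, 0.2585, 0.03], [0.5567, 0.229, 0.03]] [0.54505085 0.28324191 0.03      ]
[0.06750652 0.08767604 0.06826294]
top [[0.54558622 0.28350107 0.092     ]] cam [0.57187356 0.2676617  0.34298022]
[[253.66079794 321.91012552]]
[[239.19000036 333.84360588]]
```

>>> send_rows --pt "0 47 -27 25 0 0 0" --pt "0 47 -27 60 0 0 0" --pt "0 47 -27 100 0 0 0" --pt "0 47 -27 130 0 0 0" --pt "0 47 -27 145 0 0 0" --pt "0 47 -27 150 0 0 0" --pt "0 47 -27 150 0 0 0" --pt "0 47 -27 150 0 0 0" --squeeze 60

```text
time: 4.83
eef_pos: [0.5474, 0.2815, 0.0518]
eef_rot: [0.983, 0.182, 0.001, 0.002]
wrist_force: [-0.0, 0.2, -0.4]
width: 0.0856
```

```bash
python3 look.py v4 wrist side
```

```text
t 4.93 pos [0.5474 0.2828 0.0528] rot [0.9832 0.1827 0.0018 0.0017] yaw 0.3674 F [ 0.4 -0.4 -0.4] w 0.0853 q [-0.49  0.77 -0.04  1.7   0.05  0.67 -1.76]
```

View pics/v4_wrist.png

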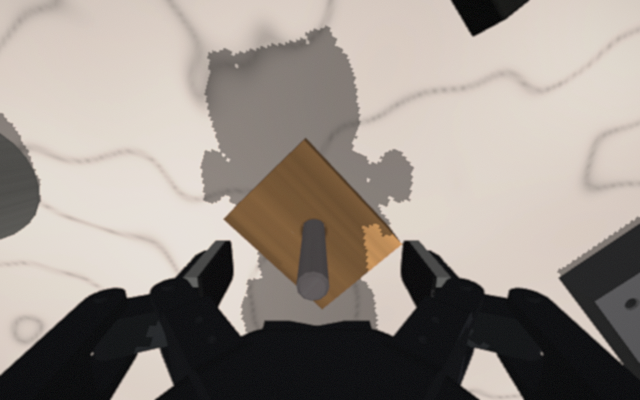

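Run:
```python
from h import *
p,e=pickle.load(open('pics/v4_wrist.pkl','rb'));K,T=cam(p,e)
print(back(K,T,[(313,286)],.092),back(K,T,[(313,232)],.03))
```

```text
[[0.54645857 0.28376201 0.092     ]] [[0.5449477  0.28380771 0.03      ]]
```

>>> send_rows --pt "255 0 0 2 0 0 0" --pt "255 0 0 2 0 0 0" --pt "255 0 0 2 0 0 0" --pt "255 0 0 2 0 0 0" --pt "255 0 0 2 0 0 0" --pt "255 0 0 2 0 0 0" --pt "255 0 0 2 0 0 0" --pt "255 0 0 2 0 0 0" --pt "255 0 0 2 0 0 0" --pt "255 0 0 2 0 0 0" --pt "255 0 0 2 0 0 0" --pt "255 0 0 2 0 0 0" --squeeze 60

```text
time: 5.93
eef_pos: [0.5475, 0.2829, 0.051]
eef_rot: [0.983, 0.183, 0.002, 0.002]
wrist_force: [-1.1, -0.2, 3.8]
width: 0.0124
```

>>> send_rows --pt "255 0 0 -10 0 0 0" --pt "255 0 0 -30 0 0 0" --pt "255 0 0 -60 0 0 0" --pt "255 0 0 -85 0 0 0" --pt "255 0 0 -95 0 0 0" --pt "255 0 0 -95 0 0 0" --pt "255 0 0 -95 0 0 0"

```text
time: 6.52
eef_pos: [0.5466, 0.2829, 0.1456]
eef_rot: [0.983, 0.183, 0.002, 0.002]
wrist_force: [0.1, -0.5, -0.9]
width: 0.0126
```

```bash
python3 look.py v5 wrist side top
```

```text
t 6.67 pos [0.5457 0.2824 0.1438] rot [ 9.832e-01  1.827e-01 -1.000e-04  2.300e-03] yaw 0.3675 F [-0.2  0.4 -0.5] w 0.0127 q [-0.49  0.65 -0.04  1.63  0.04  0.86 -1.75]
```

View pics/v5_wrist.png

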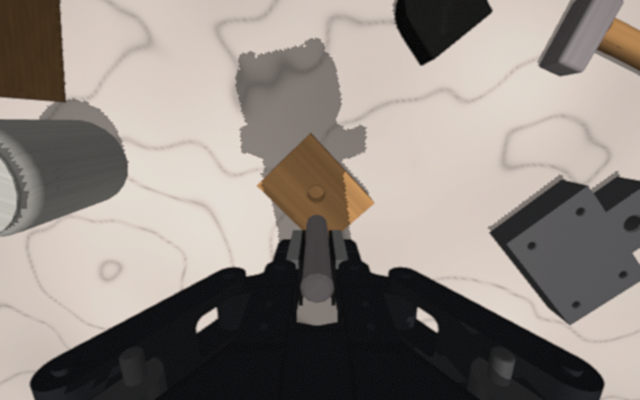

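View pics/v5_side.png

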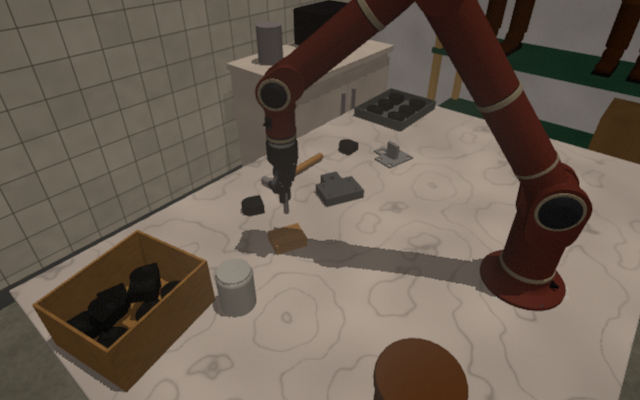

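Run:
```python
from h import *
p,e=pickle.load(open('pics/v5_wrist.pkl','rb'))
K=p['K'];T=np.array(p['tool_from_camera'])
print(proj(K,T,[[0,0,.04],[0,0,-.04],[.007,0,.04],[-.007,0,.04],[.007,0,-.04],[-.007,0,-.04],[0,.007,.04],[0,.007,-.04],]).round(1))
a=cv2.imread('pics/v5_wrist.png')[190:320,250:390];cv2.imwrite('pics/v5z.png',cv2.resize(a,None,fx=5,fy=4.6,interpolation=cv2.INTER_CUBIC))
```

```text
[[317.9 220. ]
 [318.4 285.7]
 [317.9 210.3]
 [317.9 229.4]
 [318.5 270.6]
 [318.4 300.4]
 [328.1 220. ]
 [335.4 285.8]]
```

View pics/v5z.png

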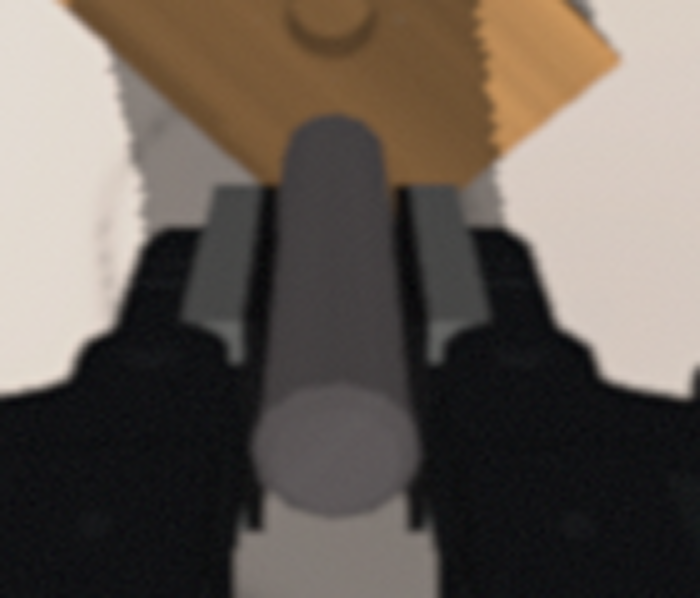

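>>> send_rows --pt "255 -3 30 0 0 0 0" --pt "255 -6 65 0 0 0 0" --pt "255 -9 105 0 0 0 0" --pt "255 -13 145 0 0 0 0" --pt "255 -17 185 0 0 0 0" --pt "255 -20 225 0 0 0 0" --pt "255 -24 265 0 0 0 0" --pt "255 -27 295 10 0 0 0" --pt "255 -28 311 30 0 0 0" --pt "255 -28 311 48 0 0 0" --pt "255 -28 311 48 0 0 0" --pt "255 -28 311 48 0 0 0"

```text
time: 7.67
eef_pos: [0.6297, -0.0175, 0.095]
eef_rot: [0.983, 0.183, -0.003, 0.001]
wrist_force: [0.2, 0.1, -0.2]
width: 0.0125
```

```bash
python3 look.py v6 wrist side top
python3 - <<'E'
from h import *
a=cv2.imread('pics/v6_wrist.png')[150:320,220:420];cv2.imwrite('pics/v6z.png',cv2.resize(a,None,fx=4,fy=3.5,interpolation=cv2.INTER_CUBIC))
E
```

```text
t 7.82 pos [ 0.632  -0.0164  0.0981] rot [9.830e-01 1.838e-01 7.000e-04 2.000e-03] yaw 0.3698 F [ 0.2 -0.  -0.5] w 0.0122 q [ 0.03  0.73 -0.06  1.62  0.06  0.79 -1.27]
```

View pics/v6z.png

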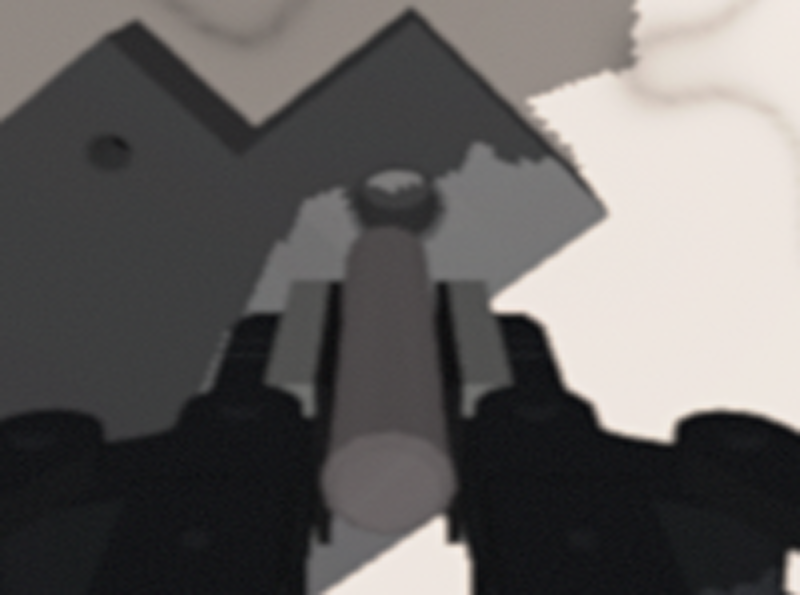

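View pics/v6_wrist.png

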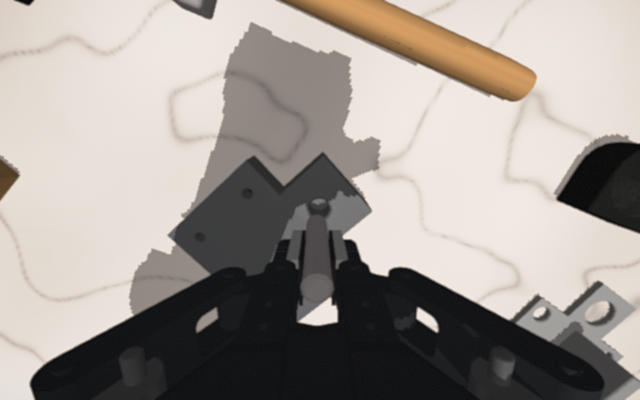

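Run:
```python
from h import *
from plant import state
for i in range(1):
    s=state();print(s['time'],s['eef_pos'],s['eef_rot'])
p,e=pickle.load(open('pics/v6_wrist.pkl','rb'));print(e)
m=np.array([[90,29,30],[90,-29,30],[27,46,30],[-27,46,30],[45,65,30]])/1e3
uv=[(322.5,152.3),(371.75,210.9),(246.75,192.9),(200,237),(246,161)]
for pos in (e[0],s['eef_pos']):
  K,T=cam(p,(pos,e[1]))
  x,r=fit(K,T,m,uv,[.576,.008,-.47]);c,sn=np.cos(x[2]),np.sin(x[2]);b=x[:2]+.06*np.array([c,sn])
  print('jig',x,r,'bore',b,'bore px',proj(K,T,[*b,.03]))
  W=np.linalg.inv(np.vstack([np.c_[R.from_quat(e[1]).as_matrix(),pos],[0,0,0,1]]))
  print('bore in tool',(W@[*b,.03,1])[:3]*1e3)
```

```text
7.8167 [ 0.63196665 -0.01638485  0.09813773] [9.82956065e-01 1.83828587e-01 7.49000916e-04 1.96581312e-03]
(array([ 0.6296559 , -0.01748372,  0.09501111]), array([ 0.98313014,  0.18288322, -0.00265573,  0.00134235]))
jig [ 0.57658775  0.00843279 -0.46447926] 1.0681769594378088 bore [ 0.63023105 -0.01844465] bore px [[319.10834822 208.29885298]]
bore in tool [ 0.5625279   0.99503402 65.01070367]
jig [ 0.57807211  0.00969623 -0.46474666] 1.0571430184304706 bore [ 0.63170822 -0.01719555] bore px [[318.51142355 207.9611416 ]]
bore in tool [-0.14339577  0.54987903 68.14066819]
```

>>> send_rows --pt "255 2 1.5 5 0 0 0" --pt "255 2 1.5 10 0 0 0" --pt "255 2 1.5 14 0 0 0" --pt "255 2 1.5 18 0 0 0" --pt "255 2 1.5 22 0 0 0" --pt "255 2 1.5 25 0 0 0" --pt "255 2 1.5 28 0 0 0" --pt "255 2 1.5 31 0 0 0" --pt "255 2 1.5 33 0 0 0" --pt "255 2 1.5 33 0 0 0"

```text
time: 8.65
eef_pos: [0.6332, -0.018, 0.0644]
eef_rot: [0.983, 0.184, -0.001, 0.002]
wrist_force: [-2.0, -1.4, -0.3]
width: 0.0124
```

```bash
python3 look.py v7 wrist
python3 - <<'E'
from h import *
a=cv2.imread('pics/v7_wrist.png')[150:320,220:420];cv2.imwrite('pics/v7z.png',cv2.resize(a,None,fx=4,fy=3.5,interpolation=cv2.INTER_CUBIC))
E
```

```text
t 8.7 pos [ 0.6332 -0.018   0.0644] rot [ 9.830e-01  1.836e-01 -8.000e-04  2.200e-03] yaw 0.3692 F [-1.8 -1.6 -1.3] w 0.0127 q [ 0.03  0.78 -0.06  1.64  0.07  0.73 -1.27]
```

View pics/v7z.png

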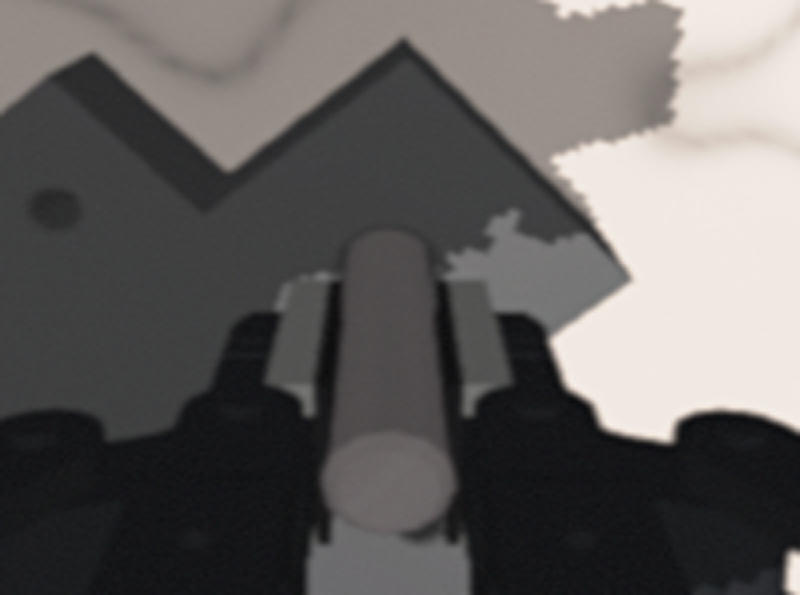

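>>> send_rows --pt "255 -0.6 0.2 3 0 0 0" --pt "255 -0.6 0.2 6 0 0 0" --pt "255 -0.6 0.2 9 0 0 0" --pt "255 -0.6 0.2 12 0 0 0" --pt "255 -0.6 0.2 14 0 0 0" --pt "255 -0.6 0.2 16 0 0 0" --pt "255 -0.6 0.2 18 0 0 0" --pt "255 -0.6 0.2 18 0 0 0"

```text
time: 9.37
eef_pos: [0.6328, -0.0182, 0.046]
eef_rot: [0.983, 0.184, -0.001, 0.002]
wrist_force: [-0.4, -0.7, -0.7]
width: 0.0124
```

>>> send_rows --pt "255 0 0 0.7 0 0 0" --pt "255 0 0 1.4 0 0 0" --pt "255 0 0 1.4 0 0 0"

```text
time: 9.62
eef_pos: [0.6328, -0.0183, 0.0445]
eef_rot: [0.983, 0.184, -0.001, 0.002]
wrist_force: [-0.9, -0.8, -1.6]
width: 0.0128
```

>>> send_rows --pt "200 0 0 0 0 0 0" --pt "180 0 0 0 0 0 0" --pt "140 0 0 0 0 0 0" --pt "80 0 0 0 0 0 0" --pt "0 0 0 0 0 0 0" --pt "0 0 0 0 0 0 0" --pt "0 0 0 0 0 0 0" --pt "0 0 0 -20 0 0 0" --pt "0 0 0 -60 0 0 0" --pt "0 0 0 -100 0 0 0" --pt "0 -30 0 -130 0 0 0" --pt "0 -30 0 -130 0 0 0"

```text
time: 10.62
eef_pos: [0.6056, -0.031, 0.1815]
eef_rot: [0.983, 0.182, 0.004, 0.004]
wrist_force: [-0.6, -1.4, -0.0]
width: 0.0855
```

```bash
python3 look.py v8 wrist side top
python3 - <<'E'
from h import *
a=cv2.imread('pics/v8_side.png')[120:240,260:440];cv2.imwrite('pics/v8sz.png',cv2.resize(a,None,fx=4,fy=4,interpolation=cv2.INTER_CUBIC))
E
```

```text
t 10.77 pos [ 0.6046 -0.0287  0.1747] rot [ 9.830e-01  1.834e-01 -5.000e-04  2.000e-03] yaw 0.3689 F [-0.   0.5 -0.6] w 0.0854 q [ 0.05  0.6  -0.07  1.63  0.06  0.91 -1.24]
```

View pics/v8_wrist.png

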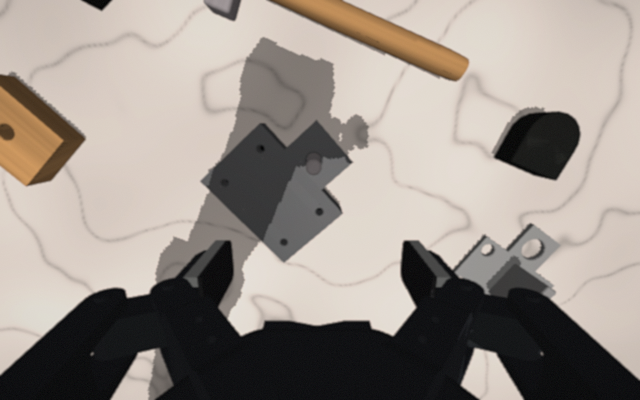

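View pics/v8sz.png

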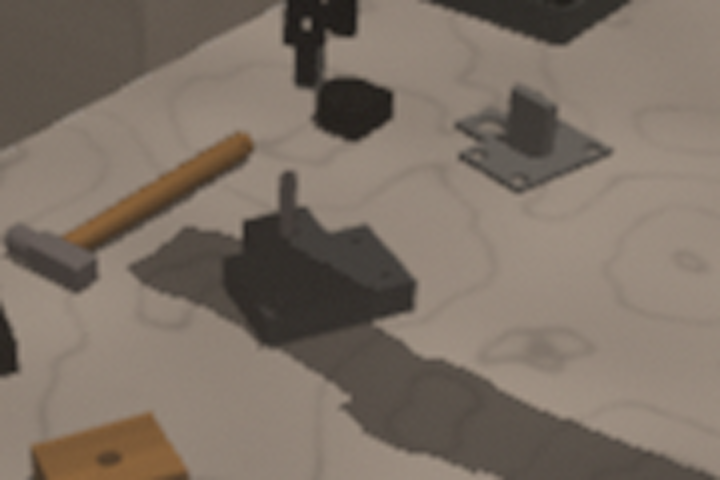

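Run:
```python
from h import *
p,e=pickle.load(open('pics/v8_side.pkl','rb'));K,T=cam(p)
for z in(.03,.08,.085,.09,.1): print(z,((proj(K,T,[.6300,-.0187,z])-[260,120])*4).round(1))
p,e=pickle.load(open('pics/v8_wrist.pkl','rb'));K,T=cam(p,e)
a=p['frame'][100:280,190:380,::-1];cv2.imwrite('pics/v8wz.png',cv2.resize(a,None,fx=4,fy=3.3,interpolation=cv2.INTER_CUBIC))
```

```text
0.03 [[289.8 229.3]]
0.08 [[290.8 177.9]]
0.085 [[290.9 172.6]]
0.09 [[291.  167.3]]
0.1 [[291.2 156.7]]
```

View pics/v8wz.png

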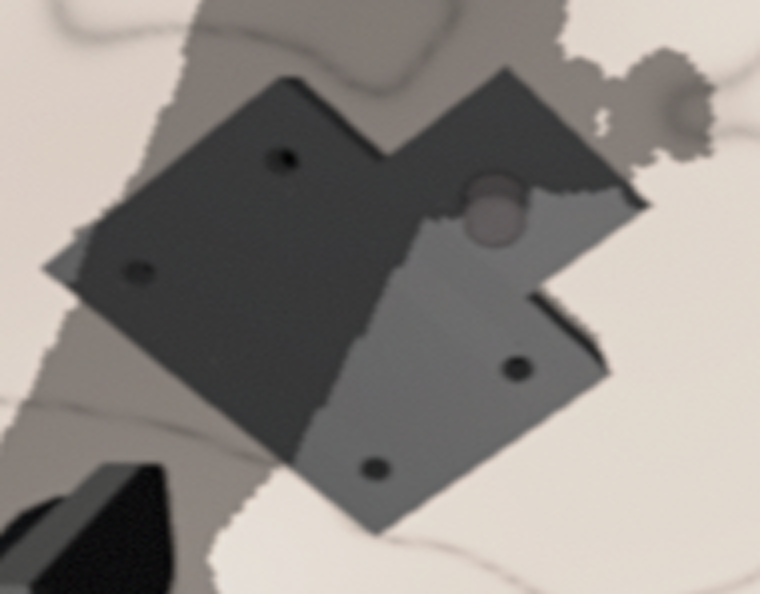

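Run:
```python
from h import *
from plant import state
p,e=pickle.load(open('pics/v8_wrist.pkl','rb'))
z=lambda l:np.array(l)/[4,3.3]+[190,100]
m=np.vstack([JIG[:4],np.array([[90,29,30],[90,-29,30],[-45,-65,30],[45,-65,30]])/1e3])
uv=z([(282,160),(517,368),(139,272),(376,469),(506,68),(640,206),(377,534),(608,372)])
print(e)
for pos,q in (e,(state()['eef_pos'],state()['eef_rot'])):
  K,T=cam(p,(pos,q))
  x,r=fit(K,T,m,uv,[.576,.008,-.47]); print('jig',x,r,x[:2]+.06*np.array([np.cos(x[2]),np.sin(x[2])]));print('pintop',back(K,T,z([(494,220)]),.085))
```

```text
(array([ 0.60557271, -0.03101576,  0.18151925]), array([0.98320286, 0.182434  , 0.00361727, 0.00410982]))
jig [ 0.57590211  0.00886898 -0.47076246] 0.960927451376794 [ 0.62937547 -0.01834497]
pintop [[ 0.63122662 -0.01814733  0.085     ]]
jig [ 0.5750189   0.01168578 -0.46834989] 1.7692965803677239 [ 0.62855777 -0.01539909]
pintop [[ 0.63046408 -0.01516078  0.085     ]]
```

>>> send_rows --pt "0 -15 23 0 0 0 0.06" --pt "0 -36 53 0 0 0 0.16" --pt "0 -58 85 0 0 0 0.26" --pt "0 -80 118 0 0 0 0.36" --pt "0 -102 150 0 0 0 0.46" --pt "0 -125 184 0 0 0 0.54" --pt "0 -143 211 0 0 0 0.59" --pt "0 -152 224 3 0 0 0.611" --pt "0 -154 227 5 0 0 0.611" --pt "0 -154 227 5 0 0 0.611" --pt "0 -154 227 5 0 0 0.611" --pt "0 -154 227 5 0 0 0.611"

```text
time: 11.77
eef_pos: [0.5443, -0.2922, 0.1702]
eef_rot: [0.993, -0.118, -0.0, 0.001]
wrist_force: [0.2, -0.3, -0.2]
width: 0.0855
```

```bash
python3 -c "
from look import *
read_camera('top');look('v9',('wrist',))
a=cv2.imread('pics/v9_wrist.png')[60:260,200:440];cv2.imwrite('pics/v9z.png',cv2.resize(a,None,fx=3.3,fy=3,interpolation=cv2.INTER_CUBIC))"
```

```text
t 11.87 pos [ 0.5441 -0.2932  0.1707] rot [ 9.929e-01 -1.186e-01  2.000e-04  1.300e-03] yaw -0.2377 F [ 0.1 -0.   0.2] w 0.0851 q [ 0.4   0.62  0.09  1.6  -0.06  0.92 -1.29]
```

View pics/v9z.png

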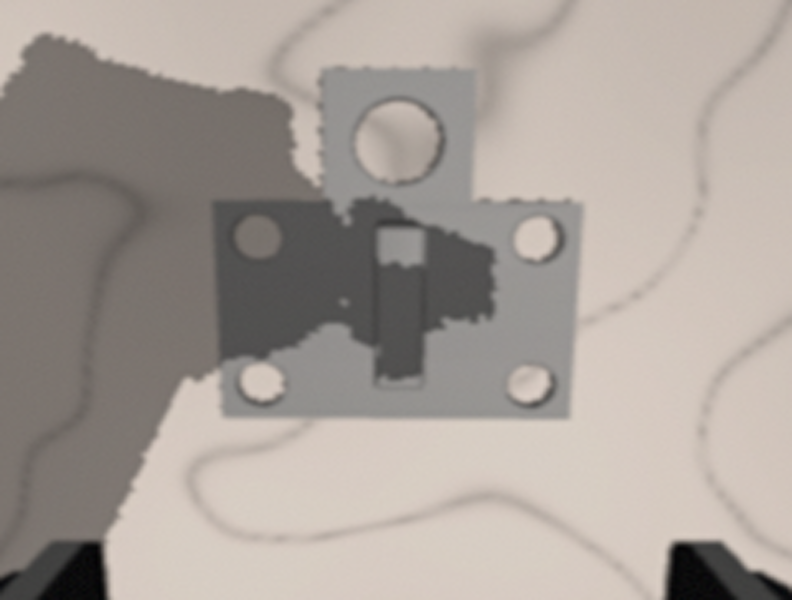

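Run:
```python
from h import *
p,e=pickle.load(open('pics/v9_wrist.pkl','rb'));K,T=cam(p,e);print(e[0])
z=lambda l:np.array(l)/[3.3,3]+[200,60]
x,r=fit(K,T,COV,z([(258,238),(538,238),(262,383),(530,384),(398,141)]),[.56,-.3,-.24]);print('cov',x,r)
c,s=np.cos(x[2]),np.sin(x[2]);g=x[:2]+.009*np.array([c,s])
yaw=2*np.arctan2(e[1][1],e[1][0]);d=g-e[0][:2]
print('grip',g,'yaw',yaw,'tool d',d@[np.cos(yaw),np.sin(yaw)],d@[np.sin(yaw),-np.cos(yaw)])
```

```text
[ 0.544263   -0.29257238  0.17046916]
cov [ 0.56243126 -0.30088652 -0.23869861] 0.2967139632929714
grip [ 0.57117608 -0.30301446] yaw -0.23698372188975178 tool d 0.028612381800596533 0.0038317991958485504
```

>>> send_rows --pt "0 20 4 10 0 0 0" --pt "0 29 4 30 0 0 0" --pt "0 29 4 60 0 0 0" --pt "0 29 4 90 0 0 0" --pt "0 29 4 115 0 0 0" --pt "0 29 4 135 0 0 0" --pt "0 29 4 147 0 0 0" --pt "0 29 4 153 0 0 0" --pt "0 29 4 154 0 0 0" --pt "0 29 4 154 0 0 0"

```text
time: 12.7
eef_pos: [0.5722, -0.3043, 0.0175]
eef_rot: [0.993, -0.118, 0.001, 0.001]
wrist_force: [-0.1, 0.1, 0.6]
width: 0.0853
```

```bash
python3 look.py v10
```

```text
t 12.75 pos [ 0.5725 -0.3046  0.0181] rot [ 0.993  -0.1184  0.0015  0.0017] yaw -0.2373 F [1.  0.5 0.2] w 0.0855 q [ 0.41  0.86  0.07  1.62 -0.08  0.67 -1.28]
```

View pics/v10_wrist.png

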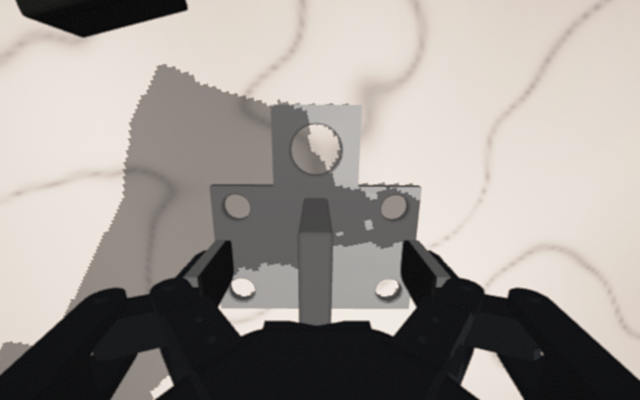

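>>> send_rows --pt "255 0 0 2 0 0 0" --pt "255 0 0 2 0 0 0" --pt "255 0 0 2 0 0 0" --pt "255 0 0 2 0 0 0" --pt "255 0 0 2 0 0 0" --pt "255 0 0 2 0 0 0" --pt "255 0 0 2 0 0 0" --pt "255 0 0 2 0 0 0" --pt "255 0 0 2 0 0 0" --pt "255 0 0 2 0 0 0" --pt "255 0 0 2 0 0 0" --pt "255 0 0 2 0 0 0" --squeeze 70

```text
time: 13.75
eef_pos: [0.5727, -0.3047, 0.0164]
eef_rot: [0.993, -0.118, 0.002, 0.002]
wrist_force: [-0.3, -0.3, 3.6]
width: 0.0135
```

>>> send_rows --pt "255 0 0 -5 0 0 0" --pt "255 0 0 -25 0 0 0" --pt "255 0 0 -55 0 0 0" --pt "255 0 0 -85 0 0 0" --pt "255 0 0 -110 0 0 0" --pt "255 0 0 -125 0 0 0" --pt "255 0 0 -130 0 0 0" --pt "255 0 0 -130 0 0 0" --pt "255 0 0 -130 0 0 0"

```text
time: 14.5
eef_pos: [0.5712, -0.3036, 0.1448]
eef_rot: [0.993, -0.118, 0.0, 0.001]
wrist_force: [-0.7, -0.5, -2.9]
width: 0.0132
```

```bash
python3 -c "
from look import *
read_camera('top');look('v11',('wrist','side'))"
```

```text
t 14.65 pos [ 0.5711 -0.3035  0.1443] rot [ 9.930e-01 -1.184e-01 -2.000e-04  1.000e-03] yaw -0.2374 F [-0.2  0.6 -2.9] w 0.0135 q [ 0.4   0.7   0.09  1.54 -0.07  0.91 -1.29]
```

View pics/v11_wrist.png

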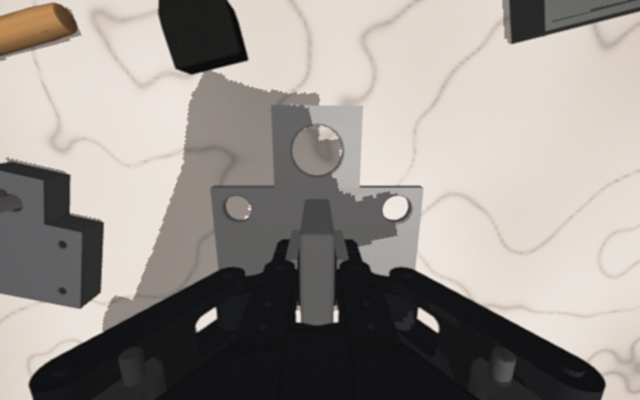

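View pics/v11_side.png

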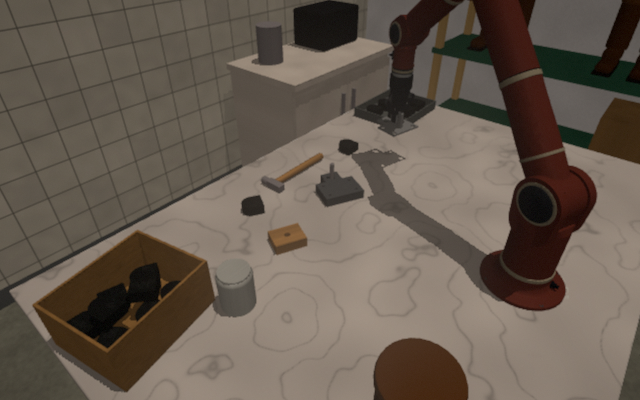

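Run:
```python
import cv2
a=cv2.imread('pics/v11_wrist.png')[90:290,200:440];cv2.imwrite('pics/v11z.png',cv2.resize(a,None,fx=3.3,fy=3,interpolation=cv2.INTER_CUBIC))
```

```text
(no output)
```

View pics/v11z.png

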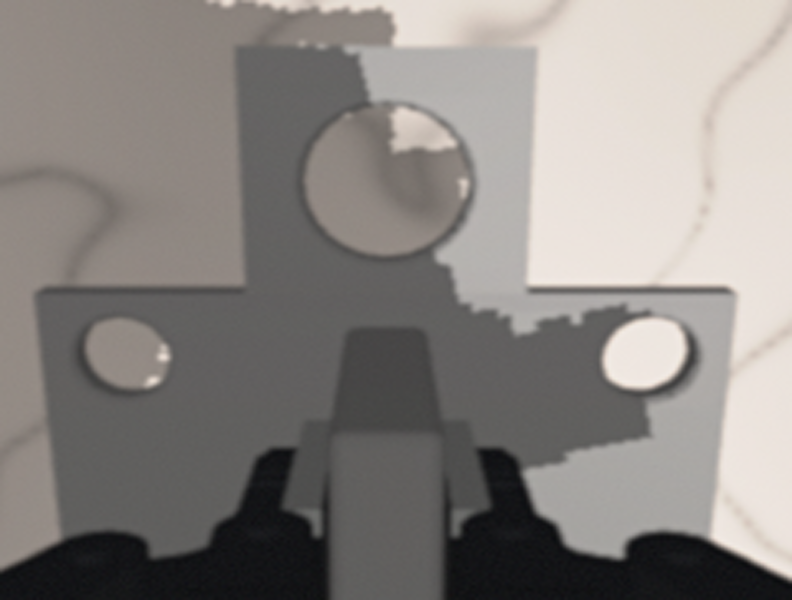

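```bash
cat > cov.py <<'E'
from h import *
def coverfit(p,m,uv,full=True):
    """cover origin pose in tool frame: params x,y,z(underside tool z),roll,pitch,yaw; cover axes = tool axes flipped (Rx(pi))"""
    K=p['K'];T=np.array(p['tool_from_camera']);m=np.array(m)
    F=np.diag([1,-1,-1.])
    def W(x): return (R.from_rotvec(x[3:6]).as_matrix()@F@m.T).T+x[:3]
    f=lambda x:np.r_[(proj(K,T,W(x))-uv).ravel(), np.array([x[2]-.0165])/.0015, x[3:5]/.02]
    r=least_squares(f,[-.009,0,.0165,0,0,0],x_scale=[.01,.01,.01,.1,.1,.1])
    return r.x,r.fun
E
python3 - <<'E'
from cov import *
p,e=pickle.load(open('pics/v11_wrist.pkl','rb'))
m=np.array([[60,0,6],[27,46,6],[27,-46,6],[84,24,6],[84,-24,6],[40,60,6],[40,-60,6]])/1e3
uv=np.array([(387,179.5),(124.5,355),(649,355.5),(236,46),(537,47),(38,294),(735,294)])/[3.3,3]+[200,90]
x,f=coverfit(p,m,uv);print((x[:3]*1e3).round(2),x[3:].round(4));print(f.round(2))
E
```

```text
[-10.72   0.04  17.97] [ 0.0008 -0.01   -0.0013]
[-0.11  1.49 -0.19  0.57  0.06  0.48  0.08 -0.04  0.08 -0.35 -0.34 -1.07
  0.41 -0.98  0.98  0.04 -0.5 ]
```

>>> send_rows --pt "255 -3 -15 0 0 0 0.01" --pt "255 -9 -45 0 0 0 0.03" --pt "255 -15 -80 0 0 0 0.06" --pt "255 -22 -115 0 0 0 0.09" --pt "255 -29 -150 0 0 0 0.12" --pt "255 -36 -185 0 0 0 0.145" --pt "255 -43 -220 0 0 0 0.17" --pt "255 -50 -255 0 0 0 0.195" --pt "255 -55 -283 0 0 0 0.22" --pt "255 -58 -298 0 0 0 0.232" --pt "255 -58 -302 0 0 0 0.2336" --pt "255 -58 -302 0 0 0 0.2336"

```text
time: 15.65
eef_pos: [0.5855, 0.0053, 0.1427]
eef_rot: [0.973, -0.232, -0.001, 0.001]
wrist_force: [0.7, -0.9, -2.2]
width: 0.0134
```

>>> send_rows --pt "255 0 0 0 0 0 0" --pt "255 0 0 0 0 0 0"

```text
time: 15.82
eef_pos: [0.5852, 0.0026, 0.1422]
eef_rot: [0.972, -0.233, -0.001, 0.002]
wrist_force: [0.2, -0.1, -2.8]
width: 0.0132
```

```bash
python3 look.py v12 wrist side
```

```text
t 15.92 pos [0.5854 0.0029 0.1425] rot [ 9.724e-01 -2.332e-01 -9.000e-04  1.800e-03] yaw -0.4707 F [ 0.  -0.2 -2.6] w 0.0132 q [-0.16  0.62  0.18  1.72 -0.14  0.81 -1.96]
```

View pics/v12_wrist.png

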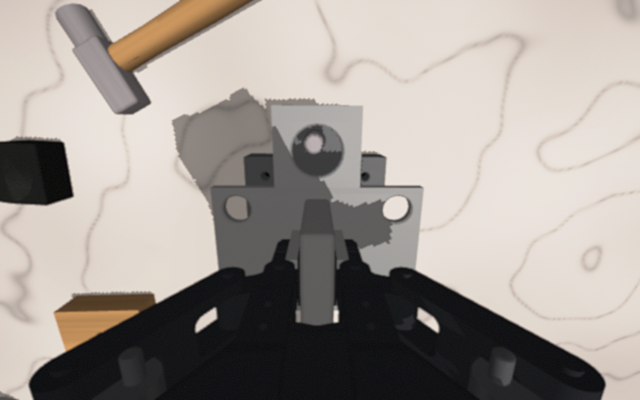

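View pics/v12_side.png

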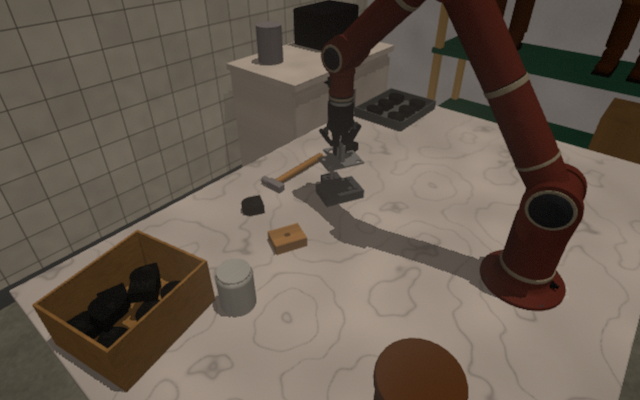

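Run:
```python
import cv2
a=cv2.imread('pics/v12_wrist.png')[90:230,205:435];cv2.imwrite('pics/v12z.png',cv2.resize(a,None,fx=3.4,fy=4,interpolation=cv2.INTER_CUBIC))
```

```text
(no output)
```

View pics/v12z.png

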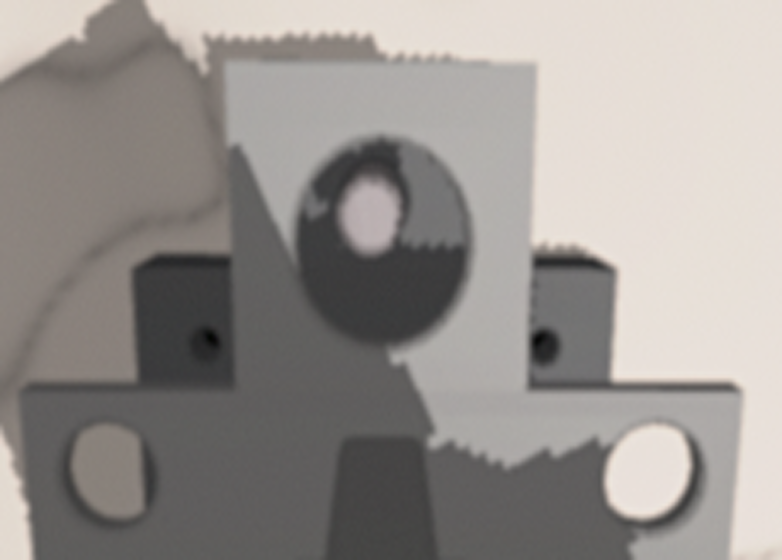

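Run:
```python
from cov import *
p,e=pickle.load(open('pics/v12_wrist.pkl','rb'));print(e);K,T=cam(p,e)
z=lambda l:np.array(l)/[3.4,4]+[205,90]
m=np.array([[27,46,30],[27,-46,30],[45,65,30],[45,-65,30]])/1e3
j,r=fit(K,T,m,z([(207,344),(543,346),(135,270),(613,270)]),[.576,.0087,-.47]);print('jig',j,r)
pt=back(K,T,z([(371,215)]),.085)[0];print('pintop',pt,'bore',j[:2]+.06*np.array([np.cos(j[2]),np.sin(j[2])]))
m=np.array([[60,0,6],[27,46,6],[27,-46,6],[84,24,6],[84,-24,6],[40,60,6],[40,-60,6]])/1e3
uv=z([(384,241),(111,473),(654,474),(225,62),(537,64),(22,393),(742,393)])
x,f=coverfit(p,m,uv);print((x[:3]*1e3).round(2),x[3:].round(4));print(f.round(2))
Rt=R.from_quat(e[1]).as_matrix();o=Rt@x[:3]+e[0]
cr=Rt@R.from_rotvec(x[3:]).as_matrix()@np.diag([1,-1,-1]);print('cover world',o,'yaw',np.arctan2(cr[1,0],cr[0,0]),'zaxis',cr[:,2])
yaw=2*np.arctan2(e[1][1],e[1][0]);c,s=np.cos(yaw),np.sin(yaw);d=j[:2]-o[:2];print('shift tool mm',1e3*d@[c,s],1e3*d@[s,-c])
```

```text
(array([0.58518033, 0.0026167 , 0.1422379 ]), array([ 0.97245091, -0.23309565, -0.00110716,  0.00210436]))
jig [ 0.57539193  0.00864542 -0.47072128] 0.8311854473653518
pintop [ 0.63033829 -0.01854982  0.085     ] bore [ 0.62886641 -0.01856633]
[-10.81   0.47  17.75] [-0.0001 -0.0069 -0.0019]
[-0.57  1.27 -0.    0.94 -0.25  0.72  0.48 -0.1   0.2  -0.63 -0.25 -1.04
  0.36 -1.03  0.83 -0.   -0.35]
cover world [0.57527466 0.00703979 0.12450716] yaw -0.4687024695841973 zaxis [9.33662554e-03 4.96694139e-04 9.99956289e-01]
shift tool mm -0.6233914586171873 -1.4843133285067598
```

>>> send_rows --pt "255 -0.6 -1.5 5 0 0 0" --pt "255 -0.6 -1.5 15 0 0 0" --pt "255 -0.6 -1.5 25 0 0 0" --pt "255 -0.6 -1.5 35 0 0 0" --pt "255 -0.6 -1.5 43 0 0 0" --pt "255 -0.6 -1.5 50 0 0 0" --pt "255 -0.6 -1.5 57 0 0 0" --pt "255 -0.6 -1.5 63 0 0 0" --pt "255 -0.6 -1.5 68 0 0 0" --pt "255 -0.6 -1.5 72 0 0 0" --pt "255 -0.6 -1.5 75 0 0 0" --pt "255 -0.6 -1.5 75 0 0 0"

```text
time: 16.92
eef_pos: [0.585, 0.0042, 0.067]
eef_rot: [0.972, -0.233, -0.001, 0.002]
wrist_force: [-0.2, 0.4, -2.5]
width: 0.0132
```

>>> send_rows --pt "255 0 0 0 0 0 0" --pt "255 0 0 0 0 0 0"

```text
time: 17.08
eef_pos: [0.5853, 0.0043, 0.0672]
eef_rot: [0.972, -0.233, -0.001, 0.002]
wrist_force: [0.0, 0.2, -2.6]
width: 0.0131
```

```bash
python3 look.py v13 wrist side top;python3 - <<'E'
import cv2
a=cv2.imread('pics/v13_wrist.png')[90:230,205:435];cv2.imwrite('pics/v13z.png',cv2.resize(a,None,fx=3.4,fy=4,interpolation=cv2.INTER_CUBIC))
a=cv2.imread('pics/v13_side.png')[130:230,290:410];cv2.imwrite('pics/v13sz.png',cv2.resize(a,None,fx=6,fy=6,interpolation=cv2.INTER_CUBIC))
a=cv2.imread('pics/v13_top.png')[160:260,290:410];cv2.imwrite('pics/v13tz.png',cv2.resize(a,None,fx=6,fy=6,interpolation=cv2.INTER_CUBIC))
E
```

```text
t 17.23 pos [0.5853 0.0043 0.0673] rot [ 0.9724 -0.2331 -0.001   0.0018] yaw -0.4706 F [ 0.1  0.1 -2.5] w 0.0133 q [-0.14  0.72  0.15  1.78 -0.16  0.65 -1.94]
```

View pics/v13z.png

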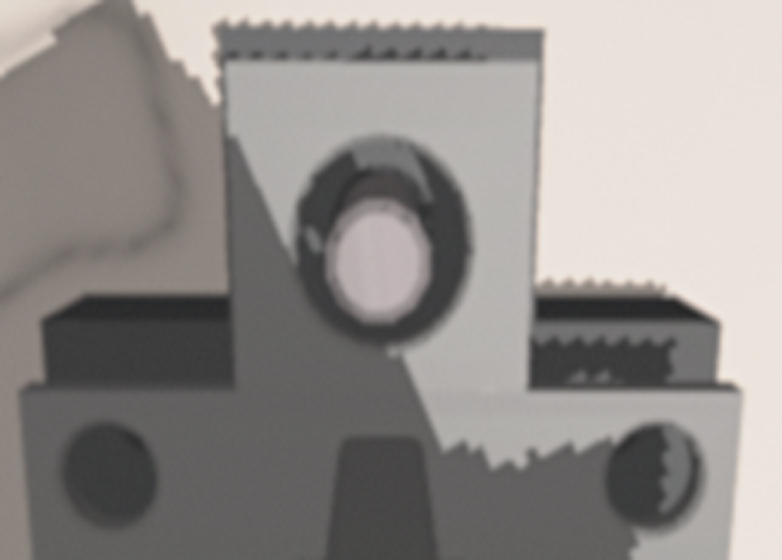

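View pics/v13sz.png

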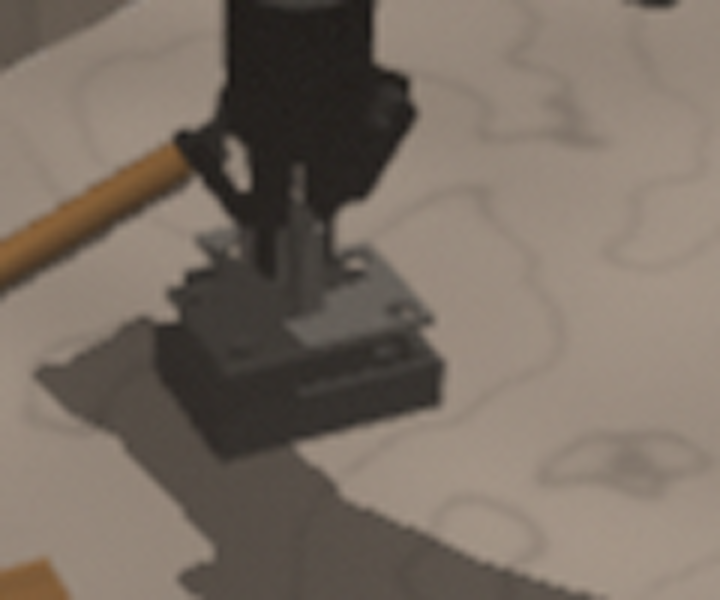

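View pics/v13tz.png

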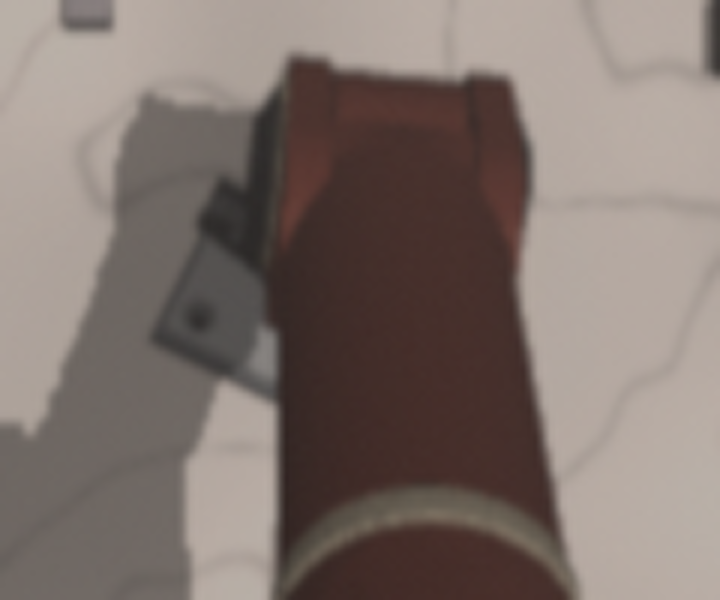

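```bash
python3 - <<'E'
from cov import *
p,e=pickle.load(open('pics/v13_wrist.pkl','rb'));print(e);K,T=cam(p,e)
z=lambda l:np.array(l)/[3.4,4]+[205,90]
m=np.array([[45,65,30],[45,-65,30],[90,-29,30]])/1e3
j,r=fit(K,T,m,z([(42,323),(719,323),(543,31)]),[.576,.0087,-.47]);print('jig',j,r)
print('pintop',back(K,T,z([(379,261)]),.085)[0])
m=np.array([[60,0,6],[27,46,6],[27,-46,6],[84,24,6],[84,-24,6],[40,60,6],[40,-60,6]])/1e3
uv=z([(383,241),(110,475),(654,477),(225,62),(537,62),(21,393),(742,393)])
x,f=coverfit(p,m,uv)
Rt=R.from_quat(e[1]).as_matrix();o=Rt@x[:3]+e[0]
cr=Rt@R.from_rotvec(x[3:]).as_matrix()@np.diag([1,-1,-1]);print('cover world',o,'yaw',np.arctan2(cr[1,0],cr[0,0]),'zaxis',cr[:,2])
h=o+cr@[.06,0,0];print('bighole',h)
yaw=2*np.arctan2(e[1][1],e[1][0]);c,s=np.cos(yaw),np.sin(yaw);d=j[:2]-o[:2];print('shift tool mm',1e3*d@[c,s],1e3*d@[s,-c])
# top camera: thread a vs hole a
p,e=pickle.load(open('pics/v13_top.pkl','rb'));K,T=cam(p)
g=lambda l:np.array(l)/6+[290,160]
print('thread seen in top',back(K,T,g([(200,315)]),.03))
x0=[.576,.0087,-.471]; 
for nm,jj in(('jig',x0),):
  cc,ss=np.cos(jj[2]),np.sin(jj[2])
  P=lambda a,b,zz:[jj[0]+cc*a-ss*b,jj[1]+ss*a+cc*b,zz]
  print('thr a',P(-.027,.046,.03),(proj(K,T,P(-.027,.046,.03))-[290,160])*6,'hole at z.056',(proj(K,T,P(-.027,.046,.056))-[290,160])*6)
# side
p,e=pickle.load(open('pics/v13_side.pkl','rb'));K,T=cam(p)
for q in [(.045,.065,.03),(-.045,.065,.03),(-.045,-.065,.03),(-.04,.06,.05),(-.04,-.06,.05),(-.027,.046,.05),(-.027,-.046,.05),(.04,.06,.05),(.084,.024,.05)]: print(q,((proj(K,T,P(*q))-[290,130])*6).round())
E
python3 - <<'E'
import cv2
a=cv2.imread('pics/v13_side.png')[165:210,310:370];cv2.imwrite('pics/v13sz2.png',cv2.resize(a,None,fx=12,fy=12,interpolation=cv2.INTER_CUBIC))
E
```

```text
(array([0.58526954, 0.00427966, 0.06724623]), array([ 0.97244016, -0.23314358, -0.00098483,  0.00180016]))
jig [ 0.57535427  0.00896178 -0.46948606] 0.5532379841186108
pintop [ 0.63056891 -0.01859268  0.085     ]
cover world [0.57540842 0.00878621 0.04987656] yaw -0.4689590761485706 zaxis [9.32122122e-03 7.04932970e-04 9.99956308e-01]
bighole [ 0.62892906 -0.0183304   0.04939678]
shift tool mm -0.12786549997593705 -0.13193175768632584
thread seen in top [[0.57505108 0.05916935 0.03      ]]
thr a [np.float64(0.5728136670280393), np.float64(0.06194328391630062), 0.03] [[194.55908947 319.43034473]] hole at z.056 [[196.16801871 313.73715033]]
(0.045, 0.065, 0.03) [[157. 324.]]
(-0.045, 0.065, 0.03) [[224. 415.]]
(-0.045, -0.065, 0.03) [[449. 358.]]
(-0.04, 0.06, 0.05) [[229. 376.]]
(-0.04, -0.06, 0.05) [[438. 324.]]
(-0.027, 0.046, 0.05) [[244. 356.]]
(-0.027, -0.046, 0.05) [[403. 317.]]
(0.04, 0.06, 0.05) [[169. 296.]]
(0.084, 0.024, 0.05) [[199. 241.]]
```

View pics/v13sz2.png

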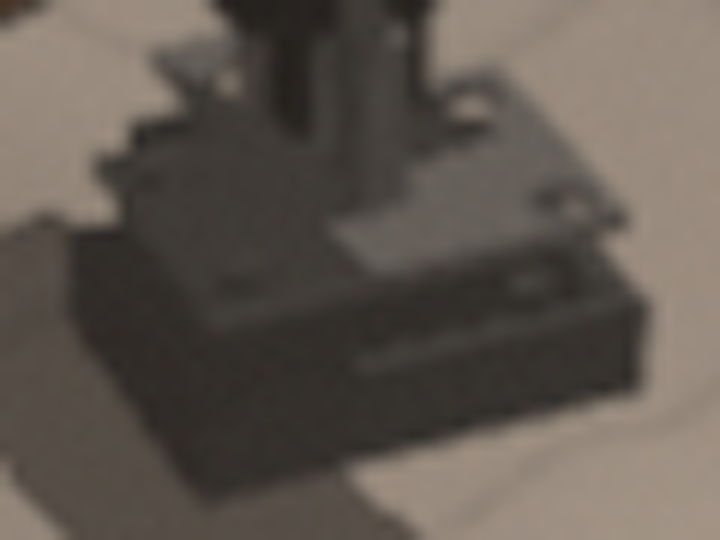

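>>> send_rows --pt "255 0 0 0 0 0 0" --pt "255 0 0 0 0 0 0" --pt "255 0 0 0 0 0 0" --pt "255 0 0 0 0 0 0" --pt "255 0 0 0 0 0 0" --pt "255 0 0 0 0 0 0"

```text
time: 17.73
eef_pos: [0.5853, 0.0043, 0.0673]
eef_rot: [0.972, -0.233, -0.001, 0.002]
wrist_force: [-0.2, 0.1, -3.3]
width: 0.0131
```

Run:
```python
from plant import *
s=state();print(s['time'],s['eef_pos'],s['eef_rot'],s['wrist_force'],s['width'],abs(s['joint_velocities']).max())
if abs(s['eef_pos'][2]-.0672)<.0015 and abs(s['eef_pos'][0]-.5853)<.002 and abs(s['eef_pos'][1]-.0043)<.002: print(sign_off())
```

```text
17.7333 [0.58526326 0.00431322 0.06732181] [ 9.72443236e-01 -2.33131040e-01 -9.52469455e-04  1.77837186e-03] [-0.24728969  0.07259628 -3.33172919] 0.01308626557183315 0.001264665888976657
the job is handed in; nothing more can be done
None
```

I moved the pin from the block into the jig's bore and let go of it. I then picked up the cover by its grip bar and handed the job in at 17.7 s while holding it over the jig.

**Pin:** after release the side camera put its top at 82–85 mm, where 85 mm is fully down. It leans slightly, with its top about 1.5 mm off the bore axis.

**Cover:**
- **Position:** the underside is at about z = 50 mm, or 20 mm above the jig. The wrist camera puts it within about 0.2 mm of the jig sideways and within 0.1° in turn.
- **Pin clearance:** the pin top shows free inside the big hole.
- **Screw holes:** I saw a thread inside its hole in only one case, from the top camera, because the arm hid the rest from it. The other three follow from the measured alignment.
- **Contact and steadiness:** the wrist force is about the cover's weight (3 N), so nothing is touching. The arm was still.

**Checks that disagreed:**
- The top camera placed things 1.5–4 mm from where the wrist camera did. I used the wrist camera.
- The camera fit suggests the cover is tilted about 0.5°, while the arm's own readings suggest about 0.3°. I left it uncorrected.
- The gripper read about 12.5–13.5 mm on parts that are 14 mm thick.

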